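# Unlock the gauge carriage by drawing both transport bolts

### The job

Get the bench gauge ready for use by releasing its carriage: draw both transport bolts, by their round upright black knobs, outwards away from the carriage, each one all the way to its end stop. Leave the small low range selector on the front of the gauge as it is set.

Things in the scene. Friction and masses are not known exactly. Their poses are not given: they have to be found in the camera images.
- gauge: Bench gauge, fixed: granite base 200 x 370 mm (x, y), top 45 mm over the table; grey carriage in its middle (100 x 70 mm, anvil top at 93 mm). Origin: centre of underside; x to the back, y along the long side to the left, z up; turned up to 26 deg. A bolt on each side of the carriage slides along y at x = 0 on a guide 44 mm wide (top at 57 mm), outer end stop 67 mm high. Rods enter the carriage.
- left_knob (a point): Centre of the left bolt's black knob head, 96 mm over the table: upright cylinder 28 mm across, 30 mm tall, on a 16 mm stem over a steel block 34 x 32 mm (x, y; top at 67 mm) that moves with it. Starts at gauge y = +0.088 to +0.108, slides outward (+y) to the end stop at y = +0.148. About 3 N moves it; it stays where left. Axes as the gauge's.
- right_knob (a point): The same on the right bolt, mirrored: centre of its black knob head, 96 mm over the table, 28 mm across, 30 mm tall. Starts at gauge y = -0.088 to -0.108, slides outward (-y) to the end stop at y = -0.148. About 3 N moves it; it stays where left. Axes as the gauge's.
- range_tab (a point): Centre of the top of the range selector, NOT to be moved: a low black tab, 16 x 20 x 12 mm (x, y, z), that slides along y in a short slot near the front edge of the gauge (gauge x = -0.078, y = -0.02 to +0.02), top 62 mm over the table. About 2 N moves it.

How it is judged:
By the outcome, as a careful person would: the job done as asked, in the order asked, and still so for the second after the job is handed in, with the robot touching nothing.
It also fails if it takes over 38 s, if anything falls off the work surface, if the arm or the gripper's body presses on something with over 40 N, if the wrist force passes 120 N, or if a joint passes its speed limit or range.

### The arm

A 7-joint arm with a two-finger parallel gripper is mounted at the origin on the work surface. World frame = base frame: x ahead of the robot, y to its left, z up, the work surface at z = 0. Lengths are in mm, angles in degrees, forces in N, time in s.
With the tool pointing down it reaches from about 350 to 900 mm from the base axis. Payload 19.9 kg.
Tool frame: the origin (TCP) lies midway between the tips of the shut fingers; the grasp point (between the pads) lies 19 mm behind it; z points along the fingers, y is the direction in which the jaws open and shut (so a half turn about z gives the same grasp; the last joint's range is limited). The gripper opens to 85 mm and grips with 20 to 120 N. Pads are 22 mm wide; open, the fingers measure 114 mm over their backs; the gripper's body (76 mm by 85 mm) begins 54 mm behind the grasp point. The pads swing forward as they close: fully open they stand 13 mm farther back than shut.
Start: joints at [74.685, 23.915, -0.59, 92.452, 0.269, 63.638, -3.037], TCP at [139.925, -609.116, 231.26] pointing down, gripper open.
Joint ranges: [-161.28, 161.28], [-22.2, 115.67], [-73.04, 71.86], [3.21, 147.25], [-68.34, 248.33], [10.77, 114.83], [-161.83, 161.83]. Speed limits (degrees/s): [108.29, 108.29, 136.94, 136.94, 172.46, 172.46, 172.46].

### API

Orientations are given as [roll, pitch, yaw] about the fixed x, y, z axes, in that order (R = Rz(yaw) Ry(pitch) Rx(roll)).
In Python, from cell import env gives the robot as it stands. The module is installed in compiled form; this text tells all that it offers.
- The arm moves only by the shell command python3 -m handwheel 'ROWS' [FORCE]. ROWS is text: rows parted by semicolons, each of 7 numbers parted by spaces: the opening, from -1 (shut) to 1 (fully open), then the shift along the world's x, y, z in m, then the turn, a rotation vector about the world's x, y, z in degrees. In form: jaw dx dy dz rx ry rz; .... A call has 1 to 20 rows; each row shifts and turns the commanded pose from where the row before left it; what a row does not reach is not made up. A row lasts 1/10 s, in which the tool goes at most 50 mm and 8.59 degrees, less where a joint would pass 70% of its speed; a pose out of reach is approached as far as the arm can. A call with a gripper value outside its range is refused whole. The fingers move at their own pace and stop on an object; FORCE is the grip in N (left out, the last holds). Time passes only in rows, so rows that do not move let the fingers close. It gives the time, the measured TCP pose, the force and the opening at its end, in the units of the state.
- env.sense(): the state, without advancing time (a new reading comes with each control period).
- env.read_camera(name): name is "side" or "top" or "wrist"; returns the picture (480x640x3 uint8, blue, green, red); there is no depth.
- env.camera_params(name): a dict with "K" (3x3 intrinsics, pixels), "k1" (the pictures are not rectified: a ray, as slopes to the right and down, at radius r is drawn at 1 + k1 r^2 times it, then the intrinsics apply), "world_from_camera" (4x4, takes a point from camera to world coordinates). Camera axes: x right, y down, z forward; pixel columns grow to the right and rows downward; lengths in mm; the calibration is good to about 2 mm. A picture is of the moment at which its call begins: read the wrist's pose just before it. camera_params takes no time and is no camera call; for the wrist camera it gives the pose at the moment of the call.
- env.close_job(): hands the job in, once; it reports no verdict.
The state is a dict: "t": time; "qpos": joint angles; "joint_velocities": joint speeds; "tau": joint torques, N m; "eef_pos": TCP position; "eef_rot": TCP orientation; "force": force on the tool from outside, world axes, zero at the start; "wrist_torque": the same for the moment, N m; "width": finger opening in mm.
Only numpy, scipy, OpenCV 4.12 (cv2) and the standard library are available. Lean on these libraries where they do the work, as an engineer would, in place of code of your own. Each camera call takes 0.05 s, during which the arm holds its last target.

## Working session

There is one attempt and no reset: what is moved stays moved. The work goes in short steps, Python scripts to look and compute and a shell command to move; the robot and the scene stay as the last step left them, time stands still between calls to the robot, and variables do not carry over. Pictures are saved under pics/ and viewed, and the job is handed in when it is done.

```bash
mkdir -p pics
python3 - <<'E'
from cell import env
import cv2
s=env.sense();print(s['t'],s['eef_pos'],s['eef_rot'],s['width'],s['force'])
for n in("top","side","wrist"):
    p=env.camera_params(n);print(n,p)
    cv2.imwrite(f"pics/{n}0.png",env.read_camera(n))
E
```

```text
0.0 [ 139.86154463 -608.80497869  230.67868187] [-1.79931517e+02  4.64825569e-03  1.29390243e+01] 85.0976503893263 [ 0.4953273  -0.36557188  0.71360924]
top {'K': array([[451.75918677,   0.        , 316.20487949],
       [  0.        , 451.75918677, 240.77978696],
       [  0.        ,   0.        ,   1.        ]]), 'k1': 0.004986367114874209, 'world_from_camera': array([[-2.80115118e-03, -9.93538358e-01,  1.13462261e-01,
         4.65540146e+02],
       [-9.99872080e-01,  4.56945254e-03,  1.53278587e-02,
         3.82553225e+01],
       [-1.57472760e-02, -1.13404812e-01, -9.93424065e-01,
         7.53314375e+02],
       [ 0.00000000e+00,  0.00000000e+00,  0.00000000e+00,
         1.00000000e+00]])}
side {'K': array([[583.85723158,   0.        , 322.13761558],
       [  0.        , 583.85723158, 236.02781073],
       [  0.        ,   0.        ,   1.        ]]), 'k1': -0.02380894823877588, 'world_from_camera': array([[ 9.74533756e-01, -8.82547216e-02,  2.06143307e-01,
         3.90699145e+02],
       [-2.23205483e-01, -4.70015806e-01,  8.53969821e-01,
        -5.52763438e+02],
       [ 2.15237441e-02, -8.78234733e-01, -4.77745207e-01,
         4.43413741e+02],
       [ 0.00000000e+00,  0.00000000e+00,  0.00000000e+00,
         1.00000000e+00]])}
wrist {'K': array([[358.68596552,   0.        , 317.21410665],
       [  0.        , 358.68596552, 244.32658683],
       [  0.        ,   0.        ,   1.        ]]), 'k1': 0.008040819630783938, 'world_from_camera': array([[ 2.23361132e-01, -9.39042037e-01, -2.61361544e-01,
         2.05751675e+02],
       [-9.74733774e-01, -2.15722981e-01, -5.79453688e-02,
        -5.94499088e+02],
       [-1.96855435e-03,  2.67700667e-01, -9.63500118e-01,
         3.72998918e+02],
       [ 0.00000000e+00,  0.00000000e+00,  0.00000000e+00,
         1.00000000e+00]])}
```

View pics/top0.png

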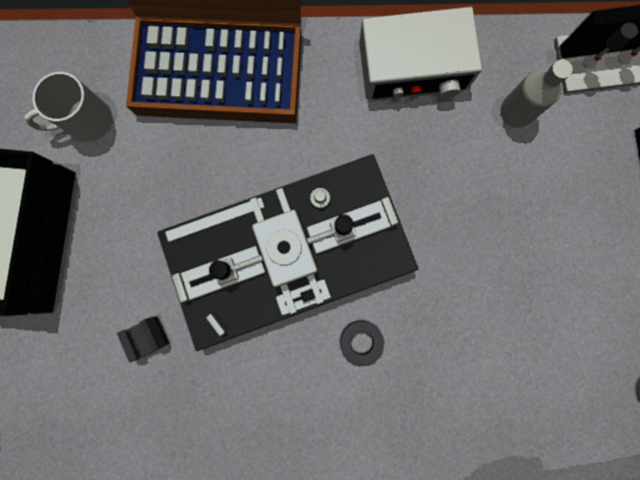

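View pics/side0.png

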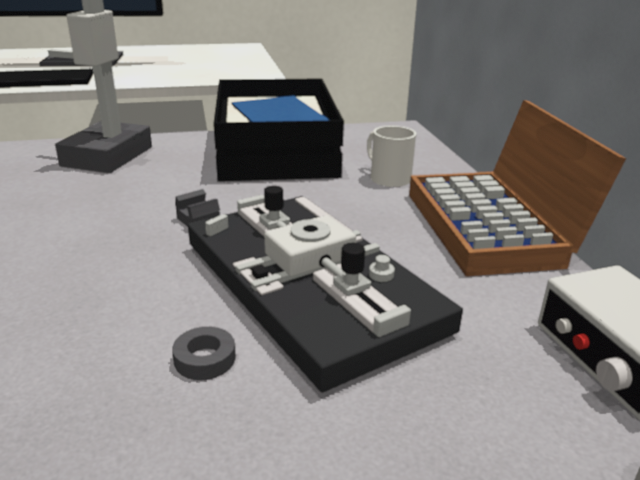

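The top view shows the gauge with its left knob near (220,270), right knob near (343,224) and range tab near (307,296). I'll zoom in to measure them.

```bash
cat > h.py <<'E'
import numpy as np,cv2
def ray(p,u,v):
    K=p["K"];d=np.array([(u-K[0,2])/K[0,0],(v-K[1,2])/K[1,1]]);x=d.copy()
    for _ in range(10): x=d/(1+p["k1"]*(x@x))
    T=p["world_from_camera"];r=T[:3,:3]@np.array([x[0],x[1],1]);return T[:3,3],r/np.linalg.norm(r)
def plane(p,u,v,z):
    o,r=ray(p,u,v);return o+r*(z-o[2])/r[2]
def proj(p,X):
    T=p["world_from_camera"];c=T[:3,:3].T@(np.array(X)-T[:3,3]);x=c[:2]/c[2];x=x*(1+p["k1"]*(x@x));return x*p["K"][0,0]+p["K"][:2,2]
E
python3 - <<'E'
import cv2,numpy as np
t=cv2.imread('pics/top0.png');s=cv2.imread('pics/side0.png')
a=cv2.resize(t[140:360,150:430],None,fx=2.8,fy=2.7,interpolation=cv2.INTER_CUBIC)
cv2.imwrite('pics/topz.png',a)
b=cv2.resize(s[170:400,180:480],None,fx=2.6,fy=2.6,interpolation=cv2.INTER_CUBIC)
cv2.imwrite('pics/sidez.png',b)
for im,n in((t,'t'),(s,'s')):
    m=(im.max(2)<22).astype(np.uint8)
    k,l,st,c=cv2.connectedComponentsWithStats(m)
    for i in range(1,k):
        if 40<st[i,4]<2500: print(n,st[i],c[i].round(1))
E
```

```text
t [373  74 101  25 895] [417.9  85.7]
t [636 129   4  27  66] [638.  138.7]
t [336 225  15  10  42] [341.9 231. ]
t [210 263   9  15  43] [212.3 271.7]
t [220 263  11  16  66] [226.  271.6]
t [191 276  19   9  43] [200.2 280.4]
t [152 318  16  27 105] [160.6 330.2]
t [126 332  13  25  55] [132.6 344.7]
s [114   0  48  15 239] [141.9  10.9]
s [  0  11  73   4 241] [33.6 12.6]
s [  0  71  92  16 342] [44.3 82. ]
s [266 192  16  18 224] [273.5 201.2]
s [342 251  21  22 331] [351.9 262.6]
```

View pics/topz.png

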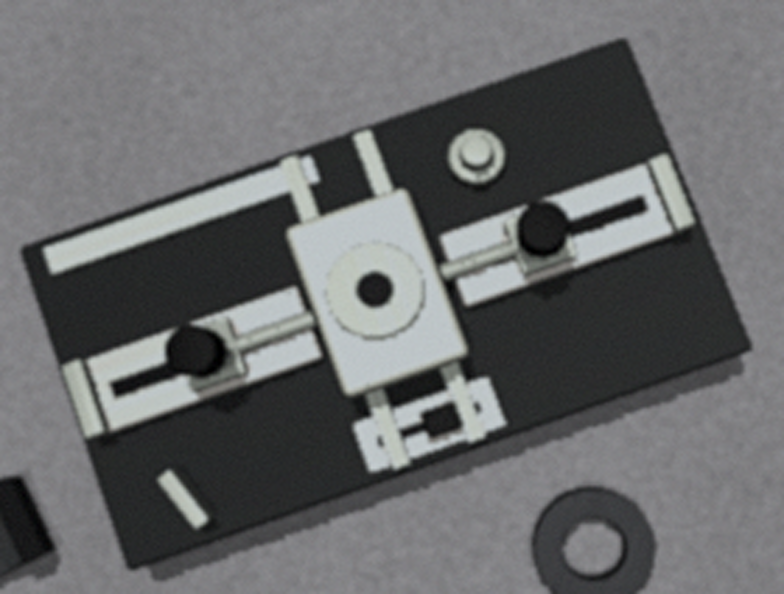

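View pics/sidez.png

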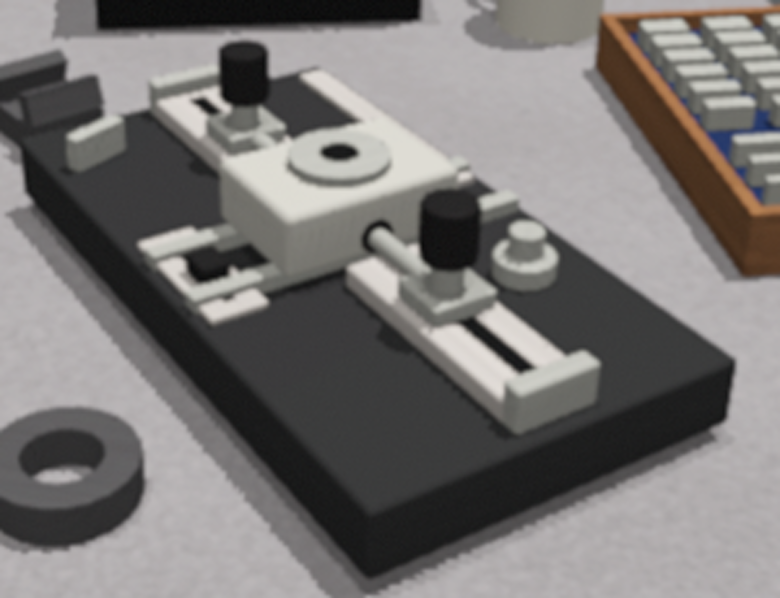

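View pics/wrist0.png

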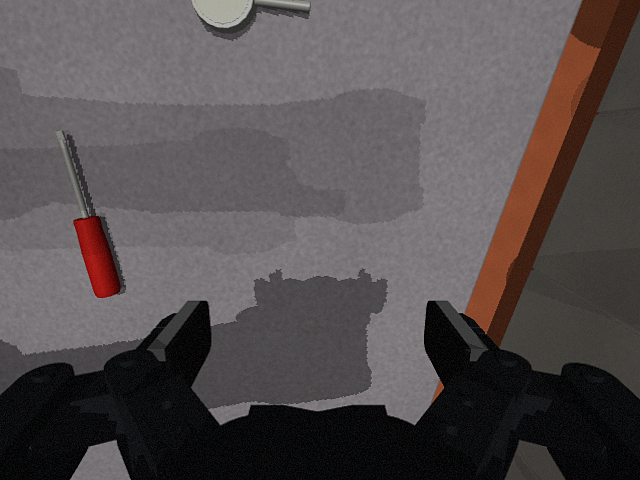

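Run:
```python
from cell import env
from h import *
P=env.camera_params("top");S=env.camera_params("side")
z=lambda a,b:(150+a/2.8,140+b/2.7)
C=[plane(P,*z(*c),45)[:2] for c in((22,247),(628,40),(750,348),(132,568))]
for c in C:print(c.round(1))
cen=np.mean(C,0)
yv=(C[0]+C[3]-C[1]-C[2])/2
print('cen',cen,'len',np.linalg.norm(yv),np.linalg.norm((C[0]+C[1]-C[2]-C[3])/2))
yaw=np.arctan2(-yv[0],yv[1]);print('yaw',np.degrees(yaw))
xa=C[0]+C[1]-C[2]-C[3];print('yaw x',np.degrees(np.arctan2(xa[1],xa[0])))
R=np.array([[np.cos(yaw),-np.sin(yaw)],[np.sin(yaw),np.cos(yaw)]])
for n,a,b in(('L',(195,350),(273.8,198.5)),('R',(543,228),(353.1,258.1))):
    A=plane(P,*z(*a),96);B=plane(S,*b,96)
    print(n,A.round(1),B.round(1),'gauge',(R.T@(A[:2]-cen)).round(1),(R.T@(B[:2]-cen)).round(1))
for y in(148,-148):print('stop',cen+R@[0,y])
A=plane(P,*z(440,420),62);print('tab',A,R.T@(A[:2]-cen))
```

```text
[562.5 300.9]
[685.3 -44.7]
[ 501.5 -109.4]
[377.3 233.2]
cen [531.6472986   94.99432177] len 365.5960082542008 195.98473002225438
yaw 19.74602074790139
yaw x 19.752785048745288
L [498.9 189.4  96. ] [498.4 188.5  96. ] gauge [ 1.1 99.9] [ 0.3 99.2]
R [564.6   7.6  96. ] [564.1   9.   96. ] gauge [  1.5 -93.4] [  1.5 -91.9]
stop [481.64529857 234.29184506]
stop [581.64929862 -44.30320151]
tab [460.77583053  62.93001582  62.        ] [-77.53715811  -6.23488687]
```

Both views agree to about 1.5 mm: gauge yaw is 19.75°, the left knob is at about (498.6, 189) and the right knob at about (564.4, 8). The range tab is at gauge (-78, -6). I'll move above the right knob with the jaws along gauge x.

```bash
python3 -m handwheel '0.3 0.0265 0.0385 0 0 0 6.05;0.3 0.0265 0.0385 0 0 0 6.05;0.3 0.0265 0.0385 0 0 0 6.05;0.3 0.0265 0.0385 0 0 0 6.05;0.3 0.0265 0.0385 0 0 0 6.05;0.3 0.0265 0.0385 0 0 0 6.05;0.3 0.0265 0.0385 0 0 0 6.05;0.3 0.0265 0.0385 0 0 0 6.05;0.3 0.0265 0.0385 0 0 0 6.05;0.3 0.0265 0.0385 0 0 0 6.05;0.3 0.0265 0.0385 0 0 0 6.05;0.3 0.0265 0.0385 0 0 0 6.05;0.3 0.0265 0.0385 0 0 0 6.05;0.3 0.0265 0.0385 0 0 0 6.05;0.3 0.0265 0.0385 0 0 0 6.05;0.3 0.0265 0.0385 0 0 0 6.05;0.3 0 0 0 0 0 0;0.3 0 0 0 0 0 0' 25
python3 - <<'E'
from cell import env
from h import *
s=env.sense();print(s['qpos'],s['width'])
cv2.imwrite("pics/w1.png",env.read_camera("wrist"))
E
```

```text
t: 1.95
eef_pos: [563.9, 7.8, 230.7]
eef_rot: [-180.0, -0.1, 109.8]
force: [-1.0, -0.8, -0.3]
width: 55.8
[ 26.56098801  21.78618634 -38.28136685 100.32523401  14.89284997
  63.10898784   3.27391035] 55.75883228079205
```

View pics/w1.png

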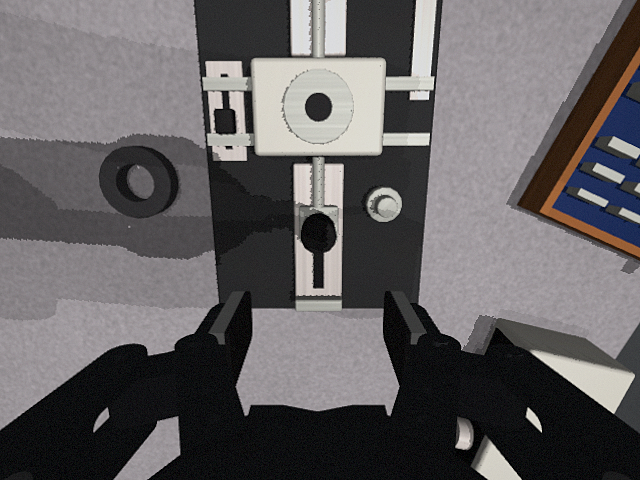

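The wrist view shows the right knob at about (318,232), centred between the fingers, with the guide running straight down the image. I'll descend and look before gripping.

```bash
python3 - <<'E'
from cell import env
from h import *
p=env.camera_params("wrist");print(plane(p,318,228,96))
E
python3 -m handwheel '0.3 0 0 -0.03 0 0 0;0.3 0 0 -0.03 0 0 0;0.3 0 0 -0.03 0 0 0;0.3 0 0 -0.03 0 0 0;0.3 0 0 -0.02 0 0 0;0.3 0 0 -0.012 0 0 0;0.3 0 0 0 0 0 0'
python3 - <<'E'
from cell import env
from h import *
cv2.imwrite("pics/w2.png",env.read_camera("wrist"));cv2.imwrite("pics/s2.png",env.read_camera("side"))
E
```

```text
[562.39833905  10.19590277  96.        ]
t: 2.7
eef_pos: [563.1, 5.8, 78.3]
eef_rot: [-179.9, -0.0, 109.7]
force: [-0.6, -0.1, 0.3]
width: 55.5
```

View pics/w2.png

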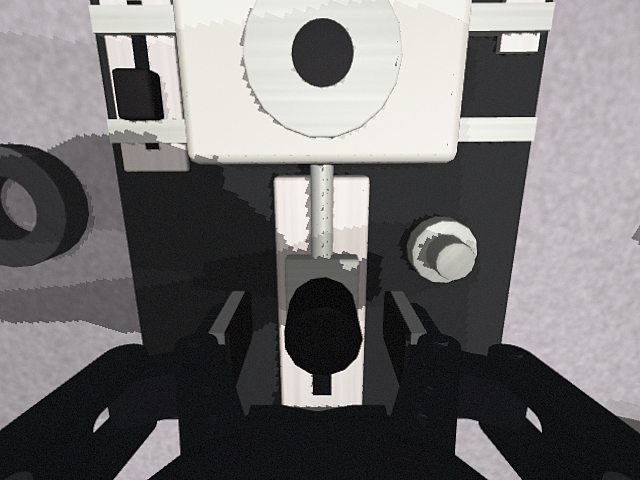

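View pics/s2.png

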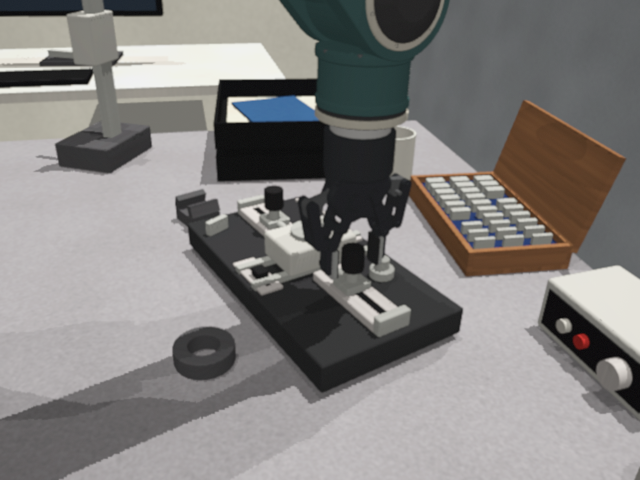

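The knob at (322,325) sits between the pads, which are at about x=232 and 400. I'll nudge 3 mm inward and grip.

```bash
python3 -m handwheel '0.3 -0.001 0.003 0 0 0 0;-0.5 0 0 0 0 0 0;-0.7 0 0 0 0 0 0;-0.7 0 0 0 0 0 0;-0.7 0 0 0 0 0 0;-0.7 0 0 0 0 0 0;-0.7 0 0 0 0 0 0' 30
python3 - <<'E'
from cell import env
from h import *
cv2.imwrite("pics/w3.png",env.read_camera("wrist"));print(env.sense()['force'],env.sense()['width'])
E
```

```text
t: 3.5
eef_pos: [563.7, 10.2, 80.1]
eef_rot: [179.9, 0.0, 109.7]
force: [0.8, 1.2, 7.1]
width: 27.4
[1.36826052 0.29555181 7.35594762] 27.14579802044228
```

View pics/w3.png

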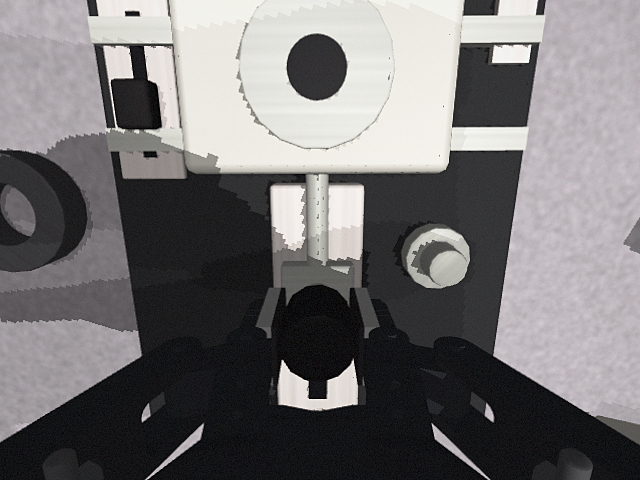

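The jaws stopped on the knob head at a 27.4 mm opening. Now I'll pull it outward.

```bash
python3 -m handwheel '-0.7 0.0027 -0.0075 0 0 0 0;-0.7 0.0027 -0.0075 0 0 0 0;-0.7 0.0027 -0.0075 0 0 0 0;-0.7 0.0027 -0.0075 0 0 0 0;-0.7 0.0027 -0.0075 0 0 0 0;-0.7 0.0027 -0.0075 0 0 0 0;-0.7 0 0 0 0 0 0'
for i in 1 2 3; do python3 -m handwheel '-0.7 0.001 -0.0028 0 0 0 0;-0.7 0 0 0 0 0 0'; done
```

```text
t: 4.25
eef_pos: [580.4, -35.9, 80.1]
eef_rot: [179.9, 0.1, 109.7]
force: [4.7, -1.6, 6.5]
width: 26.8
t: 4.45
eef_pos: [581.1, -37.8, 80.1]
eef_rot: [179.9, 0.0, 109.7]
force: [4.1, 1.5, 6.4]
width: 27.2
t: 4.65
eef_pos: [582.0, -40.5, 80.1]
eef_rot: [179.9, 0.0, 109.7]
force: [2.5, -0.3, 6.9]
width: 26.9
t: 4.85
eef_pos: [582.2, -41.0, 80.0]
eef_rot: [179.9, -0.1, 109.8]
force: [-3.6, 12.5, 10.6]
width: 27.1
```

```bash
python3 -m handwheel '-0.7 0.0005 -0.0015 0 0 0 0;-0.7 0.0003 -0.001 0 0 0 0;-0.7 0 0 0 0 0 0;-0.7 0 0 0 0 0 0'
python3 - <<'E'
from cell import env
from h import *
cv2.imwrite("pics/w4.png",env.read_camera("wrist"));print(env.sense()['force'],env.sense()['width'])
b=env.read_camera("side")
cv2.imwrite('pics/s4.png',cv2.resize(b[170:400,180:480],None,fx=2.6,fy=2.6,interpolation=cv2.INTER_CUBIC))
E
```

```text
t: 5.25
eef_pos: [582.3, -41.2, 80.0]
eef_rot: [180.0, -0.3, 110.0]
force: [-10.1, 23.7, 14.8]
width: 27.2
[-11.06486067  24.29446475  14.65409781] 26.945438007256758
```

View pics/w4.png

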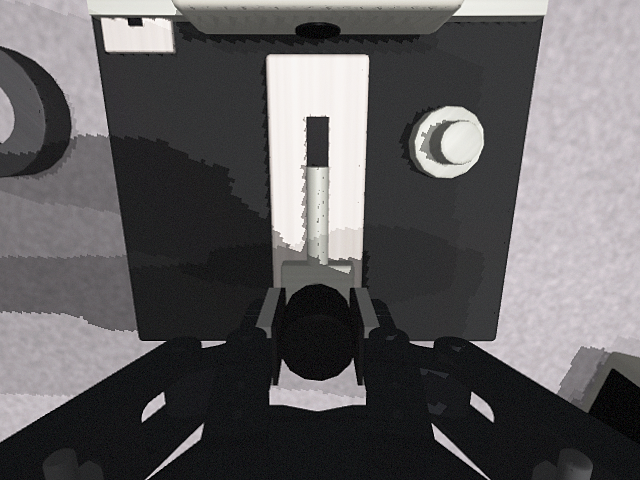

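View pics/s4.png

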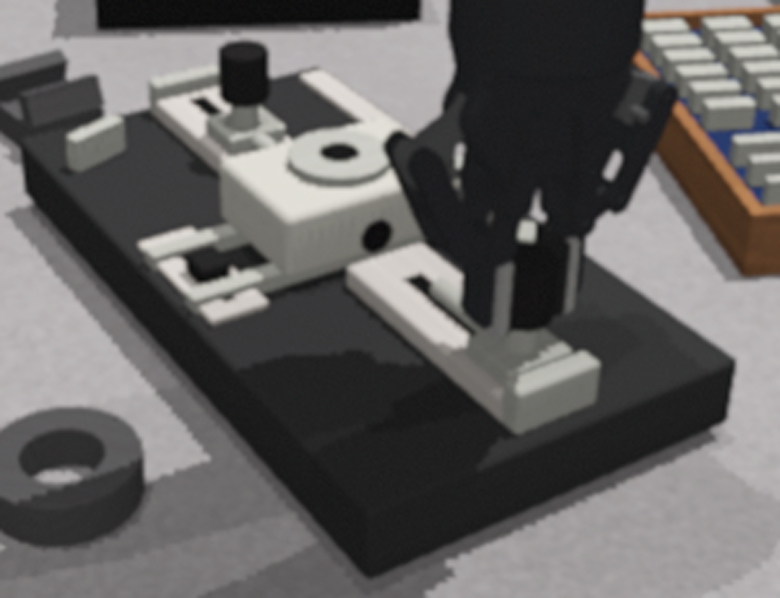

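The right block is against its end stop: it stopped moving, about 26 N resists, and the rod is out of the carriage bore. I'll release, lift and go over the left knob.

```bash
python3 -m handwheel '0.3 0 0 0 0 0 0;0.3 0 0 0 0 0 0;0.3 0 0 0 0 0 0;0.3 0 0 0.02 0 0 0;0.3 0 0 0.035 0 0 0;0.3 0 0 0.035 0 0 0;0.3 0 0 0.02 0 0 0;0.3 -0.014 0.0386 0 0 0 0;0.3 -0.014 0.0386 0 0 0 0;0.3 -0.014 0.0386 0 0 0 0;0.3 -0.014 0.0386 0 0 0 0;0.3 -0.014 0.0386 0 0 0 0;0.3 -0.014 0.0386 0 0 0 0;0.3 0 0 0 0 0 0;0.3 0 0 0 0 0 0'
python3 - <<'E'
from cell import env
from h import *
p=env.camera_params("wrist");im=env.read_camera("wrist");cv2.imwrite("pics/w5.png",im)
cv2.imwrite("pics/t5.png",env.read_camera("top"))
print(proj(p,[498.6,189,96]),proj(p,[498.6,189,111]))
E
```

```text
t: 6.85
eef_pos: [498.8, 186.0, 189.3]
eef_rot: [180.0, 0.0, 109.8]
force: [0.4, -1.1, -0.5]
width: 55.7
[319.07577964 242.97085855] [319.20256788 249.14772799]
```

View pics/w5.png

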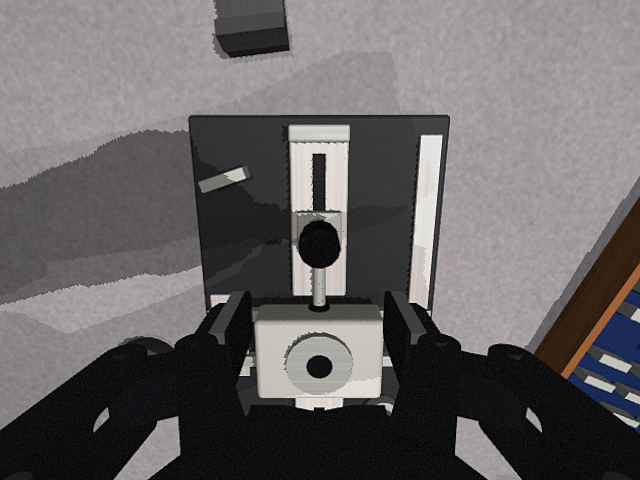

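The left knob at (319,243) is within a pixel of the prediction. I'll descend with +3 mm in y and grip.

```bash
python3 -m handwheel '0.3 -0.0005 0.003 -0.03 0 0 0;0.3 0 0 -0.03 0 0 0;0.3 0 0 -0.03 0 0 0;0.3 0 0 -0.02 0 0 0;0.3 0 0 0 0 0 0;0.3 0 0 0 0 0 0'
python3 - <<'E'
from cell import env
import cv2
cv2.imwrite("pics/w6.png",env.read_camera("wrist"))
E
```

```text
t: 7.55
eef_pos: [498.8, 188.0, 79.7]
eef_rot: [-180.0, 0.0, 109.7]
force: [0.4, 0.4, -0.0]
width: 55.3
```

View pics/w6.png

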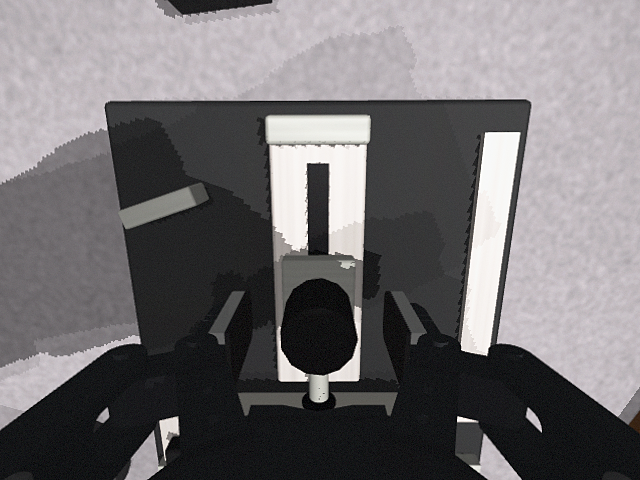

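View pics/t5.png

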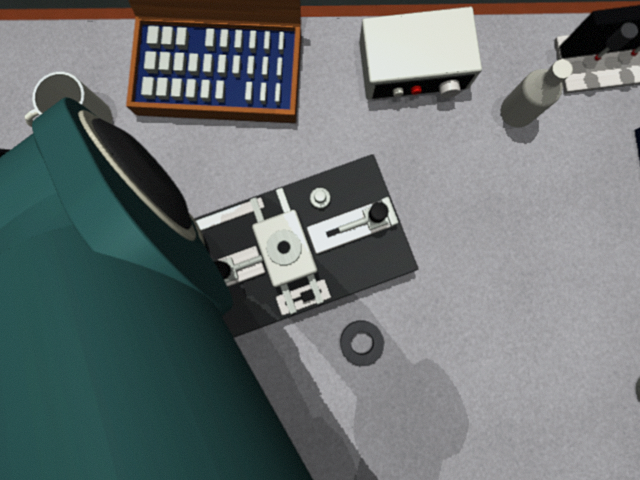

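The left knob is between the pads, and the top view shows the right knob out at its stop, at (377,211). Next I grip the left knob and pull.

```bash
python3 -m handwheel '-0.5 0 0 0 0 0 0;-0.7 0 0 0 0 0 0;-0.7 0 0 0 0 0 0;-0.7 0 0 0 0 0 0;-0.7 0 0 0 0 0 0;-0.7 0 0 0 0 0 0' 30
python3 -m handwheel '-0.7 -0.0027 0.0075 0 0 0 0;-0.7 -0.0027 0.0075 0 0 0 0;-0.7 -0.0027 0.0075 0 0 0 0;-0.7 -0.0027 0.0075 0 0 0 0;-0.7 -0.0027 0.0075 0 0 0 0;-0.7 0 0 0 0 0 0'
for i in 1 2 3; do python3 -m handwheel '-0.7 -0.001 0.0028 0 0 0 0;-0.7 0 0 0 0 0 0'; done
```

```text
t: 8.2
eef_pos: [499.2, 188.6, 80.3]
eef_rot: [179.9, 0.0, 109.7]
force: [-0.4, -1.8, 9.9]
width: 27.3
t: 8.8
eef_pos: [485.2, 227.3, 80.3]
eef_rot: [179.9, -0.0, 109.8]
force: [-2.2, 1.9, 7.1]
width: 27.5
t: 9.0
eef_pos: [484.5, 229.3, 80.3]
eef_rot: [179.9, 0.0, 109.7]
force: [-1.5, -0.4, 8.8]
width: 27.4
t: 9.2
eef_pos: [483.5, 232.0, 80.3]
eef_rot: [179.9, 0.0, 109.7]
force: [-1.2, -1.0, 8.7]
width: 27.2
t: 9.4
eef_pos: [482.5, 234.8, 80.3]
eef_rot: [179.9, 0.0, 109.7]
force: [-1.9, -1.4, 9.1]
width: 26.9
```

```bash
for i in 1 2; do python3 -m handwheel '-0.7 -0.001 0.0028 0 0 0 0;-0.7 0 0 0 0 0 0'; done
```

```text
t: 9.6
eef_pos: [482.2, 235.5, 80.2]
eef_rot: [180.0, 0.2, 109.6]
force: [2.2, -14.3, 13.6]
width: 27.3
t: 9.8
eef_pos: [482.2, 235.7, 80.2]
eef_rot: [180.0, 0.4, 109.5]
force: [5.8, -28.3, 20.2]
width: 27.2
```

The force has risen to about 29 N with no motion, so the left bolt is at its stop. I'll release, lift clear and check.

```bash
python3 -m handwheel '0.3 0 0 0 0 0 0;0.3 0 0 0 0 0 0;0.3 0 0 0 0 0 0;0.3 0 0 0.02 0 0 0;0.3 0 0 0.035 0 0 0;0.3 0 0 0.04 0 0 0;0.3 0 0 0.04 0 0 0;0.3 0 0 0.03 0 0 0;0.3 0.01 -0.045 0.01 0 0 0;0.3 0.01 -0.045 0.01 0 0 0;0.3 0.01 -0.045 0 0 0 0;0.3 0.01 -0.045 0 0 0 0;0.3 0.01 -0.045 0 0 0 0;0.3 0.01 -0.045 0 0 0 0;0.3 0.01 -0.045 0 0 0 0;0.3 0.01 -0.045 0 0 0 0;0.3 0.01 -0.045 0 0 0 0;0.3 0.01 -0.045 0 0 0 0;0.3 0 0 0 0 0 0;0.3 0 0 0 0 0 0'
python3 - <<'E'
from cell import env
from h import *
for n in("top","side"):cv2.imwrite(f"pics/{n}7.png",env.read_camera(n))
t=cv2.imread('pics/top7.png')
cv2.imwrite('pics/topz7.png',cv2.resize(t[140:360,150:430],None,fx=2.8,fy=2.7,interpolation=cv2.INTER_CUBIC))
E
```

```text
t: 11.8
eef_pos: [579.9, -210.4, 263.8]
eef_rot: [-180.0, -0.1, 109.7]
force: [-0.0, 0.8, 0.3]
width: 55.4
```

View pics/topz7.png

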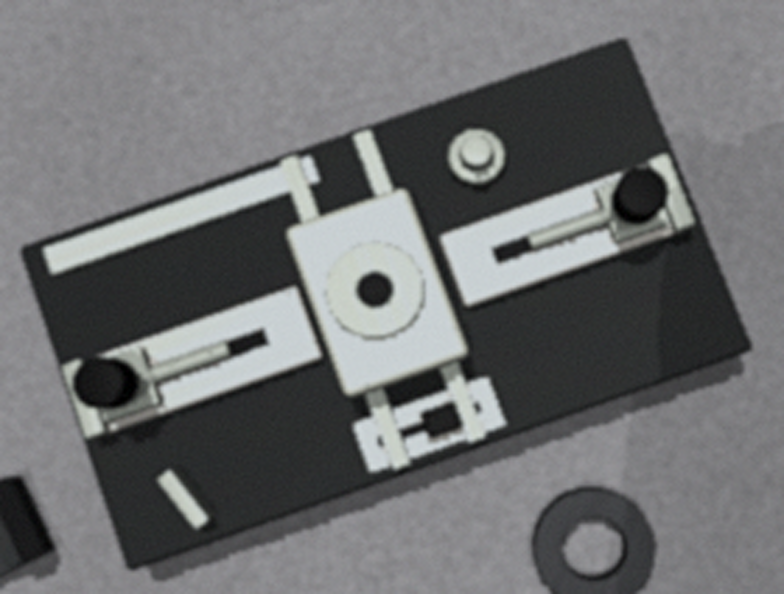

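View pics/side7.png

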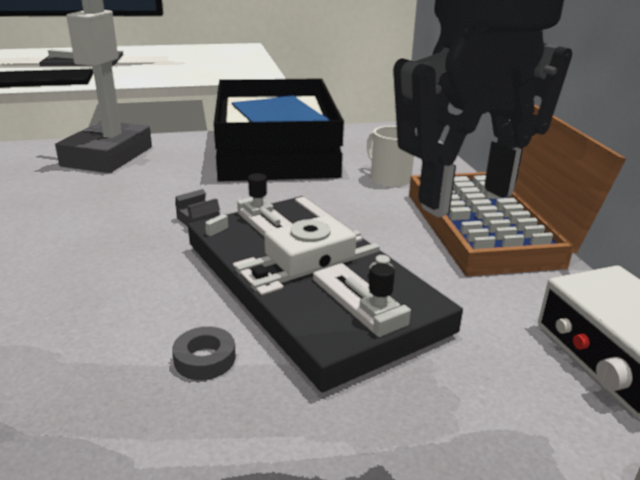

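Both blocks now sit at their end stops in the top and side views, and the tab is unchanged at zoom (440,420). I'll check the positions numerically before handing in.

Run:
```python
from cell import env
from h import *
P=env.camera_params("top");S=env.camera_params("side");z=lambda a,b:(150+a/2.8,140+b/2.7)
c=np.array([531.6,95.]);y=np.radians(19.75);R=np.array([[np.cos(y),-np.sin(y)],[np.sin(y),np.cos(y)]])
for n,a,b in(('L',(107,382),(258,186)),('R',(638,195),(381,279))):
    print(n,R.T@(plane(P,*z(*a),96)[:2]-c),R.T@(plane(S,*b,96)[:2]-c))
a=cv2.imread('pics/top0.png')[275:320,275:335].astype(int);b=cv2.imread('pics/top7.png')[275:320,275:335].astype(int)
print('tab area diff',abs(a-b).max())
```

```text
L [  0.43882485 148.46997628] [  1.0477287  149.14906937]
R [   1.45322982 -146.59276458] [   1.98054791 -144.49536459]
tab area diff 18
```

The right knob reads 1.5–3.5 mm short of its nominal position. That is near the calibration error, but I'll look closely for a gap at its stop.

```bash
python3 -m handwheel '0.3 0 0.04 -0.02 0 0 0;0.3 0 0.04 -0.02 0 0 0;0.3 0 0.04 -0.02 0 0 0;0.3 0 0.01 0 0 0 0;0.3 0 0 0 0 0 0;0.3 0 0 0 0 0 0'
python3 - <<'E'
from cell import env
from h import *
w=env.read_camera("wrist");s=cv2.imread('pics/side7.png')
a=cv2.resize(w[100:340,220:420],(400,480),interpolation=cv2.INTER_CUBIC)
b=cv2.resize(s[250:346,330:410],(400,480),interpolation=cv2.INTER_CUBIC)
cv2.imwrite('pics/c8.png',np.hstack([a,b]))
E
```

```text
t: 12.5
eef_pos: [580.2, -80.2, 204.9]
eef_rot: [180.0, 0.1, 109.8]
force: [-0.5, -0.2, 0.3]
width: 55.7
```

View pics/c8.png

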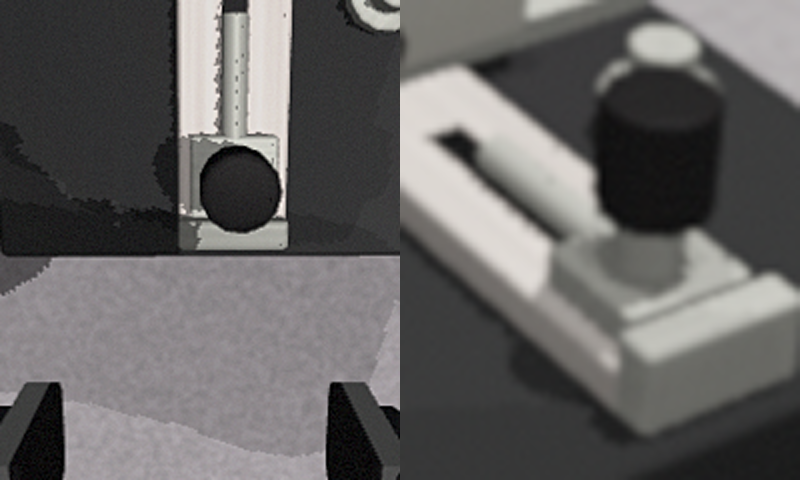

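The close view shows the right block flush against its stop, with no more than a hairline seam. I'm handing in.

Run:
```python
from cell import env
print(env.close_job())
```

```text
the job is handed in; nothing more can be done
None
```

Both transport bolts are drawn out to their end stops, right first and then left, and the job was handed in at about 12.6 s. I gripped each knob head across the slide with 30 N and pulled until it stopped moving. The pull then met about 26 N on the right and 29 N on the left. I then let go and moved the arm clear; the wrist force read near zero.

**Left knob:** it reads gauge y = +148.5 mm in the top camera and +149.1 mm in the side camera, against a nominal +148.

**Right knob:** it reads −146.6 mm and −144.5 mm, which is 1.5 to 3.5 mm short of the nominal −148. The top figure is within the calibration error of about 2 mm, but the side one is not. A close view showed the block flush against its stop with only a hairline seam, so with the hard stop I felt, I judged it fully out.

**Range selector:** the before and after pictures around it show no visible change (largest pixel difference 18 of 255, which fits noise and shading), and it was never touched.

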